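# Build up a castor wheel on its sprung axle

### The arm

A 6-joint arm with a two-finger parallel gripper is mounted at the origin on the work surface. World frame = base frame: x ahead of the robot, y to its left, z up, the work surface at z = 0. Lengths are in m, angles in rad, forces in N, time in s.
With the tool pointing down it reaches from about 0.35 to 0.975 m from the base axis. Payload 4.9 kg.
Tool frame: the origin (TCP) lies at the very end of the fingers, on their centre line; the grasp point (between the pads) lies 19 mm behind it; z points along the fingers, x is the direction in which the jaws open and shut, and the axes are right-handed (so a half turn about z gives the same grasp; the last joint's range is limited). The gripper opens to 85 mm and grips with 20 to 120 N. Pads are 22 mm wide; open, the fingers measure 114 mm over their backs; the gripper's body (76 mm by 85 mm) begins 54 mm behind the grasp point. The pads swing forward as they close: fully open they stand 13 mm farther back than shut.
Start: joints at [-1.423, 0.053, 1.613, -0, 1.476, -0.119], TCP at [0.165, -0.603, 0.231] pointing down, gripper open.
Joint ranges: [-3.01, 3.01], [-1.01, 2.22], [0.06, 2.58], [-1.02, 4.17], [0.09, 2.62], [-3.14, 3.14]. Speed limits (rad/s): [2.57, 2.57, 3.14, 3.14, 3.14, 3.14].

### API

Orientations are given as a unit quaternion [w, x, y, z].
In Python, from plant import * gives the robot as it stands.
- The arm moves only by the shell command python3 -m inch 'ROWS'. ROWS is text: rows parted by semicolons, each of 7 numbers parted by spaces: the shift along the tool's x, y, z in m, then the turn, a rotation vector about the tool's x, y, z in rad, then the closure, from 0 (fully open) to 1 (shut). A call has 1 to 10 rows; each row shifts and turns the commanded pose from where the row before left it, along the tool's axes as they then stand; what a row does not reach is not made up. A row lasts 1/12 s, in which the tool goes at most 41.7 mm and 7.16 degrees, less where a joint would pass 70% of its speed; a pose out of reach is approached as far as the arm can. A call with a gripper value outside its range is refused whole. The fingers move at their own pace and stop on an object; the grip force is fixed at half the most. Time passes only in rows, so rows that do not move let the fingers close. It gives the time, the measured TCP pose, the force and the opening at its end, in the units of the state.
- state(): the state, without advancing time (a new reading comes with each control period).
- grab_frame(name): name is "scene" or "top"; returns the picture (480x640x3 uint8, blue, green, red); there is no depth.
- camera_info(name): a dict with "vertical_fov" (degrees; the focal length in pixels is half the picture's height over the tangent of half this angle, whatever the lens; pixels are square), "cx", "cy" (the principal point, pixels), "k1" (the pictures are not rectified: a ray, as slopes to the right and down, at radius r is drawn at 1 + k1 r^2 times it, then the intrinsics apply), "origin" and "rotation" of the camera in the world. Camera axes: x right, y down, z forward; pixel columns grow to the right and rows downward; lengths in m; the calibration is good to about 2 mm. A picture is of the moment at which its call begins. camera_info takes no time and is no camera call.
- job_done(): hands the job in, once; it reports no verdict.
The state is a dict: "time": time; "joint_pos": joint angles; "joint_vel": joint speeds; "joint_efforts": joint torques, N m; "tool_pos": TCP position; "tool_rot": TCP orientation; "contact_force": force on the tool from outside, world axes, zero at the start; "ft_torque": the same for the moment, N m; "gripper_width": opening from 0.0 (shut) to 1.0 (fully open).
Only numpy, scipy, OpenCV 4.12 (cv2) and the standard library are available. Lean on these libraries where they do the work, as an engineer would, in place of code of your own. Each camera call takes 0.05 s, during which the arm holds its last target.

### The job

Build up the castor wheel on the upright axle of the jig: first the flat steel washer, then the small cream wheel, then the steel collar, each pushed down past the axle's two spring catches until it is fully home before the next goes on. Finish with all three sitting flat and tight on one another under the catches, let go of them, and leave the other things on the bench where they are.

Things in the scene. Friction and masses are not known exactly. Their poses are not given: they have to be found in the camera images.
- jig: Assembly jig fixed to the bench: dark steel plate 100 x 80 x 12 mm, on it a round aluminium boss 34 mm in diameter whose flat top (the seat) is 30 mm above the bench, and from the boss an upright greased steel axle. Origin: centre of the plate's underside; z up, x along the plate's 100 mm side. Its place and yaw vary.
- axle_seat (a point): Centre of the seat, on the axle's axis, 30 mm above the bench. The axle is 17 mm in diameter from here up to 58 mm above the seat and then tapers to 9 mm at its tip.
- axle_catches (a point): Point on the axle's axis level with its two round brass spring catches, 52.5 mm above the seat. They stick out of the axle by 3.5 mm along the jig's y and -y, from 48 to 57 mm above the seat. A ring of 20 mm bore set on the axle stops on them and must be pushed down with about 6 to 10 N; they drag lightly in its bore until it has passed, then spring out above it.
- axle_tip (a point): The tip of the axle, 66 mm above the seat, 96 mm above the bench.
- washer: The flat steel washer: a thick ring 46 mm in outer diameter, 20 mm bore, 8 mm thick, 60 g. It lies flat on the bench. Origin: centre of its underside; z is its axis. Both faces are alike. Home: its underside on the seat.
- washer_mid (a point): Centre of the washer, halfway through its thickness. Home: 4 mm above the seat.
- wheel: The small cream plastic castor wheel: 60 mm in outer diameter, 22 mm wide, 20 mm bore with a steel lining, 90 g. It lies flat on the bench. Origin: centre of its underside; z is its axis. Both faces are alike. Home: its underside on the washer, 8 mm above the seat.
- wheel_mid (a point): Centre of the wheel, halfway through its width. Home: 19 mm above the seat.
- collar: The steel collar: a short tube 30 mm in outer diameter, 20 mm bore, 16 mm tall, 55 g. It stands on end on the bench. Origin: centre of its underside; z is its axis. Both ends are alike. Home: its underside on the wheel, 30 mm above the seat, its top 46 mm above the seat.
- collar_mid (a point): Centre of the collar, halfway up. Home: 38 mm above the seat.
- nut: Bystander: a big dark steel hexagon nut, 46 mm across flats, 18 mm high, with a 26 mm hole, lying flat among the rings. Not needed. Origin: centre of its underside.
- fork: Bystander: a steel castor fork standing on its 70 x 70 mm plate, 67 mm high, beyond the jig. Origin: centre of its underside.
- spanner: Bystander: a spanner 150 mm long lying across the bench on the robot's side of the jig. Origin: centre of its underside.
- screwdriver: Bystander: a screwdriver 200 mm long lying at the left. Origin: centre of its underside.
- green_box: Bystander: a green carton 70 x 120 x 45 mm at the far left. Origin: centre of its underside.
- carton: Bystander: a brown carton 80 x 110 x 60 mm at the far right. Origin: centre of its underside.
- big_wheel: Bystander: a larger cream castor wheel, 90 mm in diameter, 30 mm wide, lying flat at the right. Not needed. Origin: centre of its underside.

How it is judged:
On the way, in this order (a step that is already met when the one before it is completed fails the run):
1. the washer is fully home on the seat, the wheel and the collar not yet at the axle (horizontal distance between washer_mid and axle_seat below 0.003 m and z of washer_mid in the frame of axle_seat between 0.0015 and 0.0065 m and angle between the z axis of washer and the z axis of jig, either way round below 0.08 rad and horizontal distance between each of wheel_mid, collar_mid and axle_seat above 0.05 m), for 0.2 s.
2. the wheel is fully home on the washer, the collar not yet at the axle (horizontal distance between each of washer_mid, wheel_mid and axle_seat below 0.003 m and z of washer_mid in the frame of axle_seat between 0.0015 and 0.0065 m and angle between the z axis of each of washer, wheel and the z axis of jig, either way round below 0.08 rad and z of wheel_mid in the frame of axle_seat between 0.0165 and 0.0215 m and horizontal distance between collar_mid and axle_seat above 0.05 m), for 0.2 s.
3. the collar is fully home on the wheel (horizontal distance between each of washer_mid, wheel_mid, collar_mid and axle_seat below 0.003 m and z of washer_mid in the frame of axle_seat between 0.0015 and 0.0065 m and angle between the z axis of each of washer, wheel, collar and the z axis of jig, either way round below 0.08 rad and z of wheel_mid in the frame of axle_seat between 0.0165 and 0.0215 m and z of collar_mid in the frame of axle_seat between 0.0355 and 0.0405 m), for 0.2 s.
At the end, for the whole second after the job is handed in: On the axle lie, from the seat up, washer, wheel and collar, each at its home height (mid-points 4, 19 and 38 mm above the seat) within 2.5 mm, within 3 mm of the axle's axis, flat within 0.08 rad, and at rest (under 0.02 m/s) (all of step 3 and linear speed of each of washer, wheel, collar below 0.02 m/s); the robot touches nothing.
It fails at once if a bystander (nut, fork, spanner, screwdriver, green box, carton or big wheel) is moved by more than 30 mm (distance of any of nut, fork, spanner, screwdriver, green_box, carton, big_wheel from where it was at the start of the episode above 0.03 m).
It also fails if it takes over 70 s, if anything falls off the work surface, if the arm or the gripper's body presses on something with over 40 N, if the wrist force passes 120 N, or if a joint passes its speed limit or range.

## Working session

There is one attempt and no reset: what is moved stays moved. The work goes in short steps, Python scripts to look and compute and a shell command to move; the robot and the scene stay as the last step left them, time stands still between calls to the robot, and variables do not carry over. Pictures are saved under pics/ and viewed, and the job is handed in when it is done.

```bash
ls; mkdir -p pics
python3 - <<'E'
from plant import *
import cv2
for n in("scene","top"):
    cv2.imwrite(f"pics/{n}0.png",grab_frame(n)); c=camera_info(n); print(n,c)
print(state())
E
```

```text
pics
scene {'vertical_fov': 49.83262573346733, 'cx': 320.0289278158254, 'cy': 234.15160124229786, 'k1': -0.10949439539114429, 'origin': array([ 1.22996702, -0.05092858,  1.14200794]), 'rotation': array([-0.19607775,  0.69790314,  0.66425753, -0.18233667])}
top {'vertical_fov': 51.217935313800496, 'cx': 323.7877836509081, 'cy': 244.40354971646337, 'k1': -0.10297225690202913, 'origin': array([0.45751081, 0.00282694, 1.27426482]), 'rotation': array([-0.03897599,  0.70834862, -0.70382729,  0.0367456 ])}
{'time': 0.1, 'joint_pos': array([-1.42301165e+00,  5.32992647e-02,  1.61416211e+00, -1.34705354e-05,
        1.47599041e+00, -1.18998886e-01]), 'joint_vel': array([ 0.00058261, -0.00111615, -0.00303096,  0.00094921,  0.00097198,
        0.00017898]), 'joint_efforts': array([ 1.62733968e-04, -3.94902098e+01, -3.71363139e+01, -5.46959120e-05,
        3.93737151e-03, -8.18866511e-06]), 'tool_pos': array([ 0.1646827 , -0.60232918,  0.2301775 ]), 'tool_rot': array([-6.42962247e-04,  7.94868009e-01, -6.06781661e-01, -6.71362970e-04]), 'contact_force': array([ 0.66953873,  0.70299776, -0.84645732]), 'ft_torque': array([ 0.03712446,  0.05786277, -0.04921553]), 'gripper_width': 0.9958496684599472}
```

View pics/scene0.png

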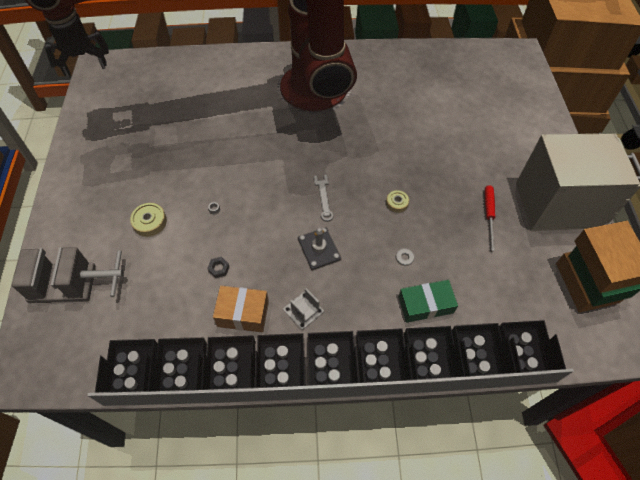

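View pics/top0.png

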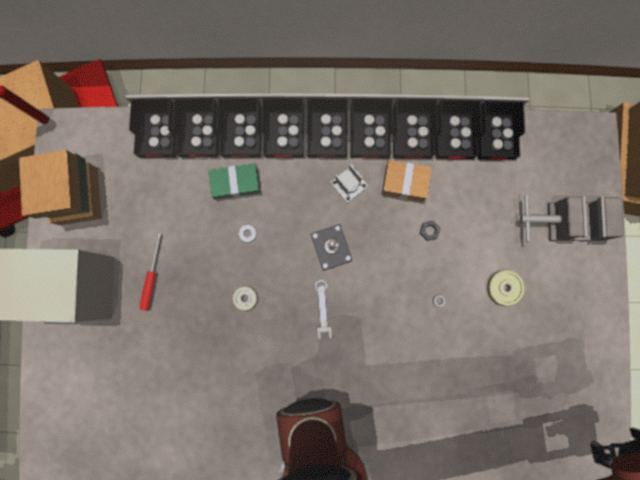

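The top view shows the washer at (247,233), wheel (245,298), collar (440,300), jig (332,247) with axle tip near (334,245), nut (430,231) and big wheel (507,288). I'll measure these at sub-pixel level next.

```bash
cat > h.py <<'E'
from plant import *
import cv2, numpy as np
from scipy.spatial.transform import Rotation as R
def cam(n):
    c=camera_info(n); f=240/np.tan(np.radians(c["vertical_fov"])/2)
    return f,c["cx"],c["cy"],c["k1"],np.array(c["origin"]),R.from_quat(c["rotation"],scalar_first=True)
def ray(n,u,v):
    f,cx,cy,k,o,r=cam(n); d=np.array([(u-cx)/f,(v-cy)/f]); s=d.copy()
    for _ in range(20): s=d/(1+k*(s@s))
    return o,r.apply([s[0],s[1],1])
def on(n,u,v,z):
    o,d=ray(n,u,v); return (o+d*(z-o[2])/d[2])
def proj(n,p):
    f,cx,cy,k,o,r=cam(n); q=r.inv().apply(np.array(p)-o); s=q[:2]/q[2]; s=s*(1+k*(s@s)); return np.array([cx+f*s[0],cy+f*s[1]])
def crop(img,u,v,w,h,m): 
    return cv2.resize(img[int(v-h):int(v+h),int(u-w):int(u+w)],None,fx=m,fy=m,interpolation=cv2.INTER_CUBIC)
E
python3 - <<'E'
from h import *
t=cv2.imread("pics/top0.png"); s=cv2.imread("pics/scene0.png")
T=[(247,233),(245,298),(440,300),(332,247)]; S=[(405,257),(398,200),(214,208),(320,246)]
rows=[np.hstack([crop(i,u,v,25,25,8)[:, :] for u,v in L][:4]) for i,L in((t,T),(s,S))]
m=np.vstack(rows); m=cv2.resize(m,(800,400)); cv2.imwrite("pics/c0.png",m)
for (a,b),z in zip(zip(T,S),(.008,.022,.016,.012)): print(on("top",*a,z),on("scene",*b,z))
E
```

```text
[0.62178539 0.2038275  0.008     ] [0.62506593 0.20003529 0.008     ]
[0.45634265 0.20308234 0.022     ] [0.46102082 0.20172027 0.022     ]
[ 0.45412522 -0.28572738  0.016     ] [ 0.45946118 -0.28443457  0.016     ]
[ 0.58676668 -0.01359258  0.012     ] [ 0.58539019 -0.01129223  0.012     ]
```

View pics/c0.png

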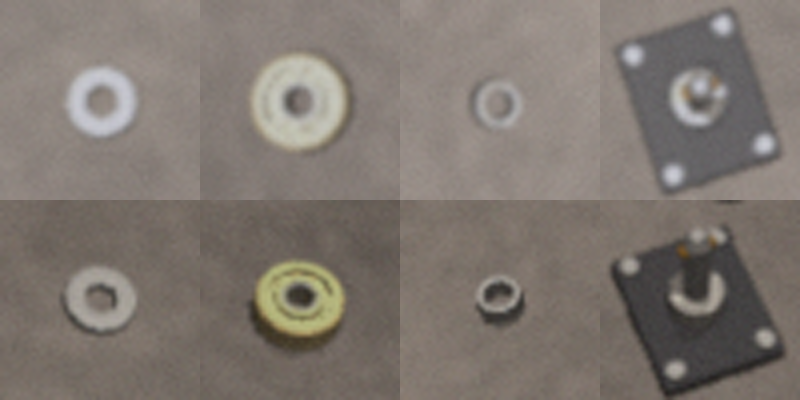

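```bash
cat > meas.py <<'E'
from h import *
def blob(img,u,v,r,kind):
    x0,y0=int(u-r),int(v-r); c=img[y0:y0+2*r,x0:x0+2*r]; c=cv2.resize(c,None,fx=8,fy=8,interpolation=cv2.INTER_CUBIC).astype(float)
    bg=np.median(np.concatenate([c[:16].reshape(-1,3),c[-16:].reshape(-1,3)]),axis=0)
    if kind=="bright": m=(c.mean(2)-bg.mean())>22
    elif kind=="yellow": m=((c[...,1]+c[...,2])/2-c[...,0])>((bg[1]+bg[2])/2-bg[0]+18)
    m=m.astype(np.uint8)
    cs,_=cv2.findContours(m,cv2.RETR_EXTERNAL,cv2.CHAIN_APPROX_NONE); k=max(cs,key=cv2.contourArea)
    e=cv2.fitEllipse(cv2.convexHull(k)); M=e[0]
    return x0+(M[0]+.5)/8-.5, y0+(M[1]+.5)/8-.5, e[1][0]/8,e[1][1]/8
E
python3 - <<'E'
from meas import *
t=cv2.imread("pics/top0.png"); s=cv2.imread("pics/scene0.png")
for nm,a,b,z,k in(("washer",(247,233),(405,257),.008,"bright"),("wheel",(245,298),(398,200),.022,"yellow"),("collar",(440,300),(214,208),.016,"bright")):
    for n,i,p in(("top",t,a),("scene",s,b)):
        r=blob(i,*p,22,k); print(nm,n,np.round(r,2),on(n,*r[:2],z).round(4))
m=np.hstack([crop(t,333,245,20,20,20)[:, :],crop(s,320,242,20,20,20)]); cv2.imwrite("pics/j0.png",cv2.resize(m,(800,400)))
E
```

```text
washer top [246.82 232.69  17.61  17.94] [0.6226 0.2043 0.008 ]
washer scene [404.88 255.9   15.38  17.65] [0.6219 0.2002 0.008 ]
wheel top [234.19 304.16   0.43   1.04] [0.4407 0.2299 0.022 ]
wheel scene [397.53 199.39  19.26  23.11] [0.459  0.2007 0.022 ]
collar top [442.29 301.98   4.3    8.01] [ 0.4492 -0.2915  0.016 ]
collar scene [213.07 205.87   8.67  10.88] [ 0.4525 -0.2873  0.016 ]
```

View pics/j0.png

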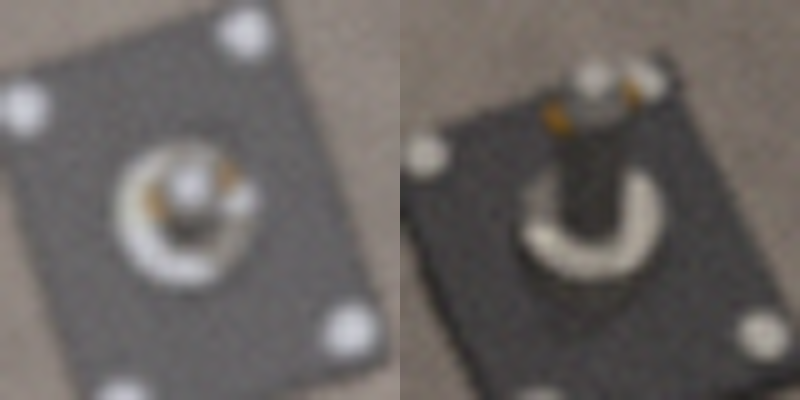

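The crops put the axle tip at about (331.3,243.2) in the top view and (319.2,229.3) in the scene view. The boss is near (331,246) and (318.8,243.7).

Run:
```python
from meas import *
t=cv2.imread("pics/top0.png"); s=cv2.imread("pics/scene0.png")
def b2(img,u,v,r,th):
    x0,y0=u-r,v-r; c=cv2.resize(img[y0:v+r,x0:u+r],None,fx=8,fy=8,interpolation=cv2.INTER_CUBIC).astype(np.float32)
    g=cv2.GaussianBlur(c.mean(2),(0,0),4); m=(g>np.median(g)+th).astype(np.uint8)
    cs,_=cv2.findContours(m,cv2.RETR_EXTERNAL,cv2.CHAIN_APPROX_NONE); k=max(cs,key=cv2.contourArea)
    e=cv2.fitEllipse(cv2.convexHull(k)); return x0+(e[0][0]+.5)/8-.5,y0+(e[0][1]+.5)/8-.5,*np.array(e[1])/8
for nm,n,p,z,ths in(("washer","top",(247,233),.008,(15,25)),("wheel","top",(245,298),.022,(15,25,35)),("collar","top",(440,300),.016,(8,14,20)),("collar","scene",(214,208),.016,(8,14,20)),("wheel","scene",(398,200),.022,(15,25)),
  ("boss","top",(331,246),.03,(25,40)),("bw","top",(507,288),.03,(15,25)),("bw","scene",(148,219),.03,(15,25))):
    for th in ths:
        r=b2(t if n=="top" else s,*p,14 if nm=="boss" else (15 if nm=="collar" else 24),th); print(nm,n,th,np.round(r,2),on(n,*r[:2],z).round(4))
print("tip",on("top",331.35,243.25,.096),on("scene",319.25,229.35,.096))
print("boss",on("top",331.05,246.05,.03),on("scene",318.85,243.75,.03))
# tip triangulation
o1,d1=ray("top",331.35,243.25);o2,d2=ray("scene",319.25,229.35)
A=np.stack([d1,-d2],1);x=np.linalg.lstsq(A,o2-o1,rcond=None)[0];print(o1+x[0]*d1,o2+x[1]*d2)
# plate bolts top
for n,i,L in(("top",t,[(315,236),(337,228),(348,258),(325,265)]),("scene",s,[(302.7,237.7),(324.4,229.9),(336.5,255.5),(313,262)])):
    P=[on(n,*p,.013)[:2] for p in L]; P=np.array(P); d=(P[1]-P[0]+P[2]-P[3]); print(n,P.mean(0),np.degrees(np.arctan2(d[1],d[0])))
```

```text
washer top 15 [246.76 232.59  18.1   18.44] [0.6229 0.2045 0.008 ]
washer top 25 [246.83 232.72  17.25  17.57] [0.6225 0.2043 0.008 ]
wheel top 15 [243.82 297.86  23.73  24.15] [0.4567 0.206  0.022 ]
wheel top 25 [243.93 297.9   22.99  23.38] [0.4566 0.2058 0.022 ]
wheel top 35 [244.01 297.91  22.26  22.6 ] [0.4565 0.2056 0.022 ]
collar top 8 [439.92 300.8   11.74  12.32] [ 0.4521 -0.2855  0.016 ]
collar top 14 [439.76 300.8   11.01  11.46] [ 0.4521 -0.2851  0.016 ]
collar top 20 [442.13 301.84   5.03   8.32] [ 0.4495 -0.2911  0.016 ]
collar scene 8 [212.97 205.57   9.16  12.  ] [ 0.4515 -0.2876  0.016 ]
collar scene 14 [212.98 205.64   8.72  11.23] [ 0.4518 -0.2876  0.016 ]
collar scene 20 [212.94 205.39   7.54  10.62] [ 0.451  -0.2877  0.016 ]
wheel scene 15 [397.67 198.73  18.38  22.45] [0.4569 0.2014 0.022 ]
wheel scene 25 [397.67 198.79  17.87  21.81] [0.4571 0.2014 0.022 ]
boss top 25 [330.92 245.9   14.31  14.65] [ 0.5877 -0.0106  0.03  ]
boss top 40 [329.98 246.21  11.36  13.62] [ 0.5869 -0.0083  0.03  ]
bw top 15 [507.06 287.41  33.09  34.18] [ 0.4856 -0.4537  0.03  ]
bw top 25 [505.03 287.28  28.1   32.08] [ 0.4859 -0.4485  0.03  ]
bw scene 15 [146.64 216.35  27.09  34.45] [ 0.4863 -0.4566  0.03  ]
bw scene 25 [146.66 216.39  26.41  33.53] [ 0.4864 -0.4565  0.03  ]
tip [ 0.5870789  -0.01091832  0.096     ] [ 0.58771079 -0.0136951   0.096     ]
boss [ 0.58729445 -0.01097352  0.03      ] [ 0.58909161 -0.01444965  0.03      ]
[ 0.58720303 -0.01093149  0.09487121] [ 0.58702521 -0.01365536  0.09488344]
top [ 0.58741316 -0.01166111] -71.1150684189292
scene [ 0.58610036 -0.01355591] 107.33433636239239
```

```bash
python3 -m inch '0 0 0 0 0 0.089 0;0 0 0 0 0 0.089 0;0 0 0 0 0 0.089 0;-.0335 -.0191 0 0 0 0 0;-.0335 -.0191 0 0 0 0 0;-.0335 -.0191 0 0 0 0 0;-.0335 -.0191 0 0 0 0 0;-.0335 -.0191 0 0 0 0 0;-.0335 -.0191 0 0 0 0 0;-.0335 -.0191 0 0 0 0 0'
python3 -m inch '-.0335 -.0191 0 0 0 0 0;-.0335 -.0191 0 0 0 0 0;-.0335 -.0191 0 0 0 0 0;-.0335 -.0191 0 0 0 0 0;-.0335 -.0191 0 0 0 0 0;-.0335 -.0191 0 0 0 0 0;-.0335 -.0191 0 0 0 0 0;-.0335 -.0191 0 0 0 0 0;-.0335 -.0191 0 0 0 0 0;-.0335 -.0191 0 0 0 0 0'
```

```text
time: 0.93
tool_pos: [0.2988, -0.3665, 0.2307]
tool_rot: [0.0, -0.707, 0.707, 0.0]
contact_force: [0.9, -0.2, 0.3]
gripper_width: 0.998
time: 1.77
tool_pos: [0.4899, -0.0314, 0.231]
tool_rot: [0.0, 0.707, -0.707, -0.0]
contact_force: [0.5, -0.7, 0.6]
gripper_width: 1.003
```

```bash
python3 -m inch '-.0334 -.0189 .01 0 0 0 .25;-.0334 -.0189 .01 0 0 0 .25;-.0334 -.0189 .01 0 0 0 .25;-.0334 -.0189 .01 0 0 0 .25;-.0334 -.0189 .01 0 0 0 .25;-.0334 -.0189 .01 0 0 0 .25;-.0334 -.0189 .01 0 0 0 .25;0 0 .04 0 0 0 .25;0 0 .04 0 0 0 .25;0 0 .04 0 0 0 .25'
python3 -m inch '0 0 .016 0 0 0 .25;0 0 .01 0 0 0 .25;0 0 0 0 0 0 .25;0 0 0 0 0 0 .25'
python3 - <<'E'
from h import *
i=grab_frame("scene"); cv2.imwrite("pics/s1.png",crop(i,405,240,60,50,6))
print(state()["tool_pos"])
E
```

```text
time: 2.6
tool_pos: [0.6222, 0.2014, 0.0399]
tool_rot: [-0.0, 0.708, -0.707, 0.0]
contact_force: [0.8, 0.4, -1.2]
gripper_width: 0.75
time: 2.93
tool_pos: [0.6224, 0.2004, 0.0158]
tool_rot: [0.0, -0.707, 0.707, -0.0]
contact_force: [0.7, 0.1, 0.3]
gripper_width: 0.749
[0.62340534 0.20055961 0.01727263]
```

View pics/s1.png

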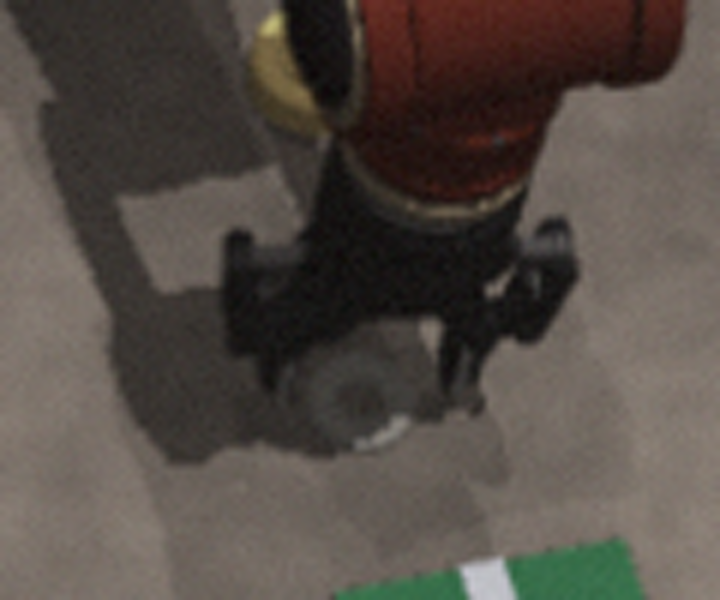

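The scene crop shows the washer between the open fingers: washer centre at crop (360,400), finger pads at about x=270 and 465. It's centred, so I'll go down and close.

```bash
python3 -m inch '0 0 .007 0 0 0 .25;0 0 .006 0 0 0 .25;0 0 0 0 0 0 .35;0 0 0 0 0 0 .4'
python3 -m inch '0 0 0 0 0 0 .5;0 0 0 0 0 0 .6;0 0 0 0 0 0 .6;0 0 0 0 0 0 .6'
```

```text
time: 3.32
tool_pos: [0.6218, 0.2003, 0.0023]
tool_rot: [-0.0, -0.707, 0.707, 0.0]
contact_force: [0.5, -0.8, 0.2]
gripper_width: 0.603
time: 3.65
tool_pos: [0.6225, 0.2005, 0.0032]
tool_rot: [0.0, -0.707, 0.707, -0.0]
contact_force: [-2.0, -0.4, 3.7]
gripper_width: 0.487
```

Run:
```python
from h import *
i=grab_frame("scene"); cv2.imwrite("pics/s2.png",crop(i,405,250,35,30,11))
s=state();print(s["tool_pos"],s["contact_force"],s["gripper_width"])
```

```text
[0.62249797 0.20045347 0.00325647] [-1.47169607 -1.36637398  4.66766846] 0.48687073520341817
```

View pics/s2.png

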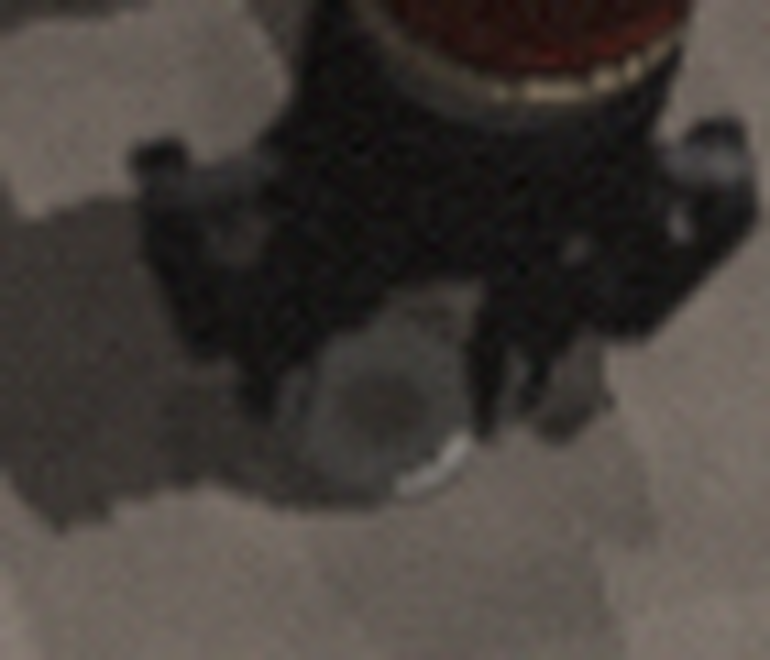

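The fingers stopped at width 0.487 with the washer (about x=285–475 in the crop) touching both pads. Next is a lift to check the hold.

```bash
python3 -m inch '0 0 -.005 0 0 0 .75;0 0 -.02 0 0 0 .75;0 0 -.03 0 0 0 .75;0 0 -.035 0 0 0 .75;0 0 -.035 0 0 0 .75;0 0 0 0 0 0 .75;0 0 0 0 0 0 .75'
python3 - <<'E'
from h import *
s=state();print(s["tool_pos"],s["contact_force"],s["ft_torque"],s["gripper_width"])
i=grab_frame("scene");u,v=proj("scene",s["tool_pos"]);print(u,v); cv2.imwrite("pics/s3.png",crop(i,u,v,35,30,11))
E
```

```text
time: 4.28
tool_pos: [0.6239, 0.2007, 0.1307]
tool_rot: [0.003, -0.707, 0.707, -0.002]
contact_force: [-0.2, -0.1, -1.4]
gripper_width: 0.484
[0.6238535  0.20074445 0.13074192] [-0.23749571 -0.14296305 -1.39510235] [-0.01484873 -0.00957212  0.01066431] 0.48375689258743637
413.04834675183525 231.06052275481233
```

View pics/s3.png

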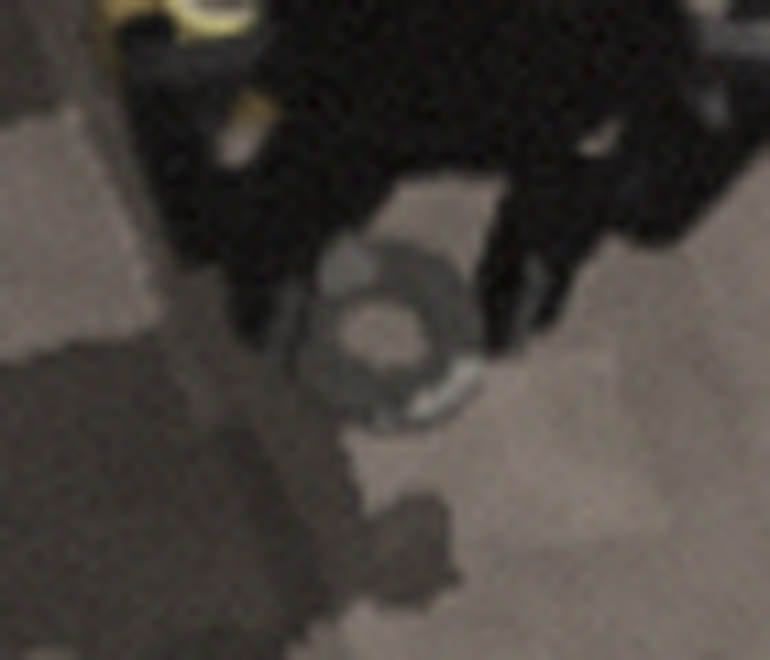

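The washer is held flat, with its top-face centre near crop (392,322), i.e. about pixel (413.2,229.8).

Run:
```python
from h import *
s=state();print(s["tool_pos"],s["tool_rot"],on("scene",413.2,229.8,.136),on("top",0,0,0)[:0])
i=grab_frame("top");u,v=proj("top",s["tool_pos"]);print(u,v); cv2.imwrite("pics/t3.png",crop(i,u,v,35,30,11))
```

```text
[0.6221704  0.20036527 0.12787619] [ 5.36678434e-04 -7.07035271e-01  7.07177981e-01 -3.74095839e-04] [0.62365029 0.20027666 0.136     ] []
240.49149912421296 226.15134134832977
```

View pics/t3.png

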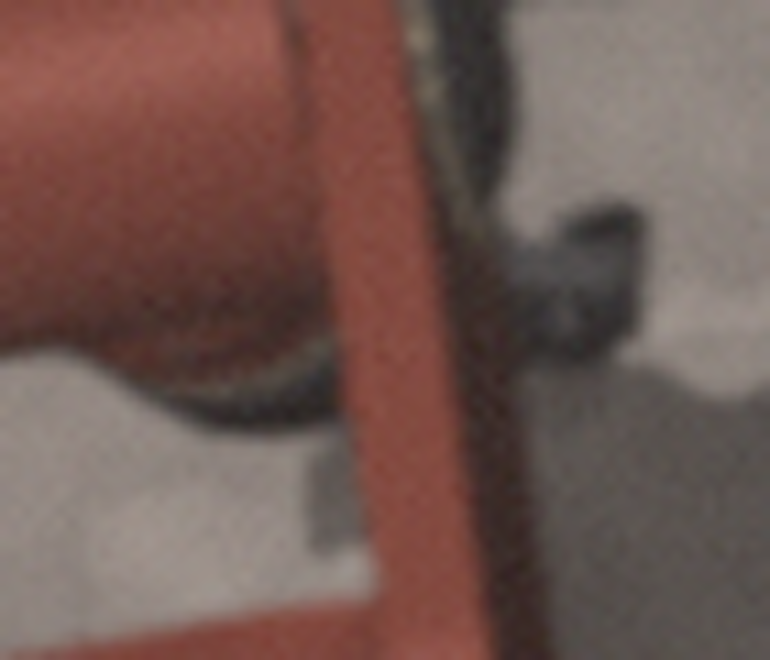

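The scene view agrees with the tool in y (0.2003 vs 0.2004), so I'll use it for the axle: about (0.5877, -0.0138).

```bash
python3 -m inch '.0357 .00575 0 0 0 0 .75;.0357 .00575 0 0 0 0 .75;.0357 .00575 0 0 0 0 .75;.0357 .00575 0 0 0 0 .75;.0357 .00575 0 0 0 0 .75;.0357 .00575 0 0 0 0 .75;0 0 .01 0 0 0 .75;0 0 .01 0 0 0 .75;0 0 0 0 0 0 .75'
python3 - <<'E'
from h import *
s=state();print(s["tool_pos"],s["contact_force"])
i=grab_frame("scene");u,v=proj("scene",s["tool_pos"]);print(u,v); cv2.imwrite("pics/s4.png",crop(i,320,232,35,30,11))
E
```

```text
time: 5.13
tool_pos: [0.5844, -0.0133, 0.1024]
tool_rot: [-0.002, -0.707, 0.707, 0.003]
contact_force: [-0.7, 1.0, -2.1]
gripper_width: 0.487
[ 0.58442747 -0.01327499  0.10244738] [-0.7066045   0.97465016 -2.0935036 ]
319.3702246324108 226.73831006946205
```

View pics/s4.png

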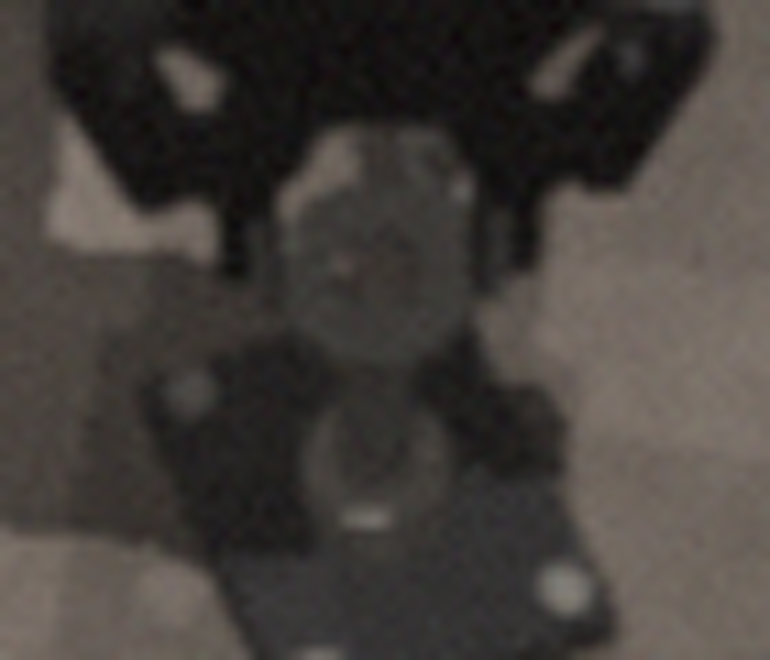

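```bash
python3 -m inch '0 0 0 0 0 0 .75;0 0 0 0 0 0 .75;0 0 0 0 0 0 .75'
python3 - <<'E'
from h import *
i=grab_frame("scene");s=state();print(s["tool_pos"],s["contact_force"])
c=crop(i,320,232,25,20,16); c=cv2.convertScaleAbs(c,alpha=2.2); cv2.imwrite("pics/s5.png",c)
E
```

```text
time: 5.43
tool_pos: [0.5878, -0.0129, 0.1076]
tool_rot: [-0.0, 0.708, -0.707, 0.0]
contact_force: [0.3, 0.4, -0.2]
gripper_width: 0.487
[ 0.58786487 -0.01307307  0.1078146 ] [-0.37968408 -0.23690824 -0.77899246]
```

View pics/s5.png

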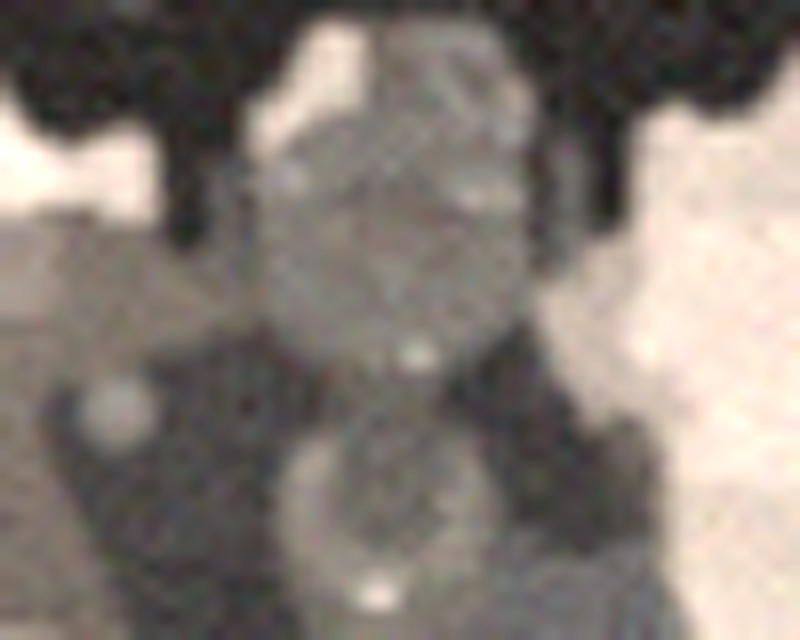

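The washer spans crop x≈260–535 (centre about 397) over an axle at about 390. I'll shift 0.7 mm and feel my way down.

```bash
python3 -m inch '.0007 0 .005 0 0 0 .75;0 0 .005 0 0 0 .75;0 0 .004 0 0 0 .75;0 0 0 0 0 0 .75'
python3 -m inch '0 0 .002 0 0 0 .75;0 0 .002 0 0 0 .75;0 0 0 0 0 0 .75'
```

```text
time: 5.82
tool_pos: [0.5864, -0.0144, 0.0917]
tool_rot: [-0.001, -0.707, 0.707, 0.001]
contact_force: [0.4, 0.3, -1.0]
gripper_width: 0.484
time: 6.07
tool_pos: [0.5875, -0.0143, 0.0893]
tool_rot: [0.0, -0.707, 0.707, 0.0]
contact_force: [-0.7, 1.0, 0.5]
gripper_width: 0.483
```

```bash
python3 -m inch '0 0 .002 0 0 0 .75;0 0 .002 0 0 0 .75;0 0 0 0 0 0 .75'
python3 -m inch '0 0 .002 0 0 0 .75;0 0 .002 0 0 0 .75;0 0 0 0 0 0 .75'
```

```text
time: 6.32
tool_pos: [0.5884, -0.0141, 0.0869]
tool_rot: [0.001, -0.707, 0.707, -0.0]
contact_force: [-0.7, 2.5, 4.0]
gripper_width: 0.484
time: 6.57
tool_pos: [0.588, -0.0141, 0.0817]
tool_rot: [0.001, -0.707, 0.707, -0.0]
contact_force: [1.7, 3.6, -0.5]
gripper_width: 0.487
```

```bash
python3 -m inch '-.0005 0 .003 0 0 0 .75;0 0 .004 0 0 0 .75;0 0 0 0 0 0 .75'
python3 -m inch '0 0 .005 0 0 0 .75;0 0 .005 0 0 0 .75;0 0 0 0 0 0 .75'
```

```text
time: 6.82
tool_pos: [0.5865, -0.0143, 0.0726]
tool_rot: [-0.001, -0.707, 0.707, 0.001]
contact_force: [0.8, 1.2, -0.6]
gripper_width: 0.489
time: 7.07
tool_pos: [0.5864, -0.014, 0.0624]
tool_rot: [-0.001, -0.707, 0.707, 0.001]
contact_force: [0.9, -0.3, -0.7]
gripper_width: 0.488
```

```bash
python3 -m inch '0 0 .006 0 0 0 .75;0 0 .006 0 0 0 .75;0 0 .006 0 0 0 .75;0 0 .005 0 0 0 .75;0 0 0 0 0 0 .75'
python3 -m inch '0 0 .002 0 0 0 .75;0 0 .002 0 0 0 .75;0 0 0 0 0 0 .75'
```

```text
time: 7.48
tool_pos: [0.5864, -0.0139, 0.0395]
tool_rot: [-0.001, -0.707, 0.707, 0.001]
contact_force: [-0.2, 0.5, -1.2]
gripper_width: 0.487
time: 7.73
tool_pos: [0.5873, -0.014, 0.0371]
tool_rot: [-0.0, -0.707, 0.707, 0.0]
contact_force: [0.4, 0.2, -0.8]
gripper_width: 0.487
```

```bash
python3 -m inch '0 0 .002 0 0 0 .75;0 0 0 0 0 0 .75;0 0 0 0 0 0 .75'
python3 -m inch '0 0 .0015 0 0 0 .75;0 0 0 0 0 0 .75'
```

```text
time: 7.98
tool_pos: [0.5874, -0.014, 0.0353]
tool_rot: [0.0, -0.707, 0.707, -0.0]
contact_force: [0.3, 1.3, -0.9]
gripper_width: 0.487
time: 8.15
tool_pos: [0.5873, -0.0141, 0.0337]
tool_rot: [-0.0, -0.707, 0.707, 0.0]
contact_force: [-0.2, -0.3, -1.3]
gripper_width: 0.487
```

```bash
python3 -m inch '0 0 .0015 0 0 0 .75;0 0 0 0 0 0 .75'
python3 -m inch '0 0 .0015 0 0 0 .75;0 0 0 0 0 0 .75'
```

```text
time: 8.32
tool_pos: [0.5877, -0.0141, 0.0332]
tool_rot: [-0.0, -0.707, 0.707, -0.0]
contact_force: [-2.5, 0.2, 4.8]
gripper_width: 0.488
time: 8.48
tool_pos: [0.5879, -0.0141, 0.0332]
tool_rot: [-0.0, -0.707, 0.707, 0.0]
contact_force: [-6.5, 0.9, 11.8]
gripper_width: 0.485
```

The washer seated at TCP z 0.0332 with force building up, as predicted. I'll release it and go for the wheel.

```bash
python3 -m inch '0 0 -.0015 0 0 0 .3;0 0 0 0 0 0 .25;0 0 0 0 0 0 .2;0 0 -.02 0 0 0 .15;0 0 -.035 0 0 0 .15;0 0 -.035 0 0 0 .1;0 0 -.01 0 0 0 0;-.0308 .0186 0 0 0 0 0;-.0308 .0186 0 0 0 0 0;-.0308 .0186 0 0 0 0 0'
python3 -m inch '-.0308 .0186 0 0 0 0 0;-.0308 .0186 0 0 0 0 0;-.0308 .0186 0 0 0 0 0;-.0306 .0187 0 0 0 0 0;0 0 .03 0 0 0 .05;0 0 .03 0 0 0 .05;0 0 .015 0 0 0 .05;0 0 0 0 0 0 .05;0 0 0 0 0 0 .05'
python3 - <<'E'
from h import *
s=state();print(s["tool_pos"],s["gripper_width"])
i=grab_frame("scene")
cv2.imwrite("pics/s6.png",np.hstack([cv2.convertScaleAbs(crop(i,320,242,20,25,10),alpha=1.6),crop(i,398,192,20,25,10)]))
E
```

```text
time: 9.32
tool_pos: [0.531, 0.0789, 0.1322]
tool_rot: [0.0, -0.706, 0.708, -0.0]
contact_force: [0.6, 0.4, 0.5]
gripper_width: 1.0
time: 10.07
tool_pos: [0.4562, 0.2011, 0.0561]
tool_rot: [-0.001, -0.707, 0.707, 0.001]
contact_force: [0.0, 0.4, -0.0]
gripper_width: 0.952
[0.45615239 0.2011368  0.05613689] 0.9517653584182361
```

View pics/s6.png

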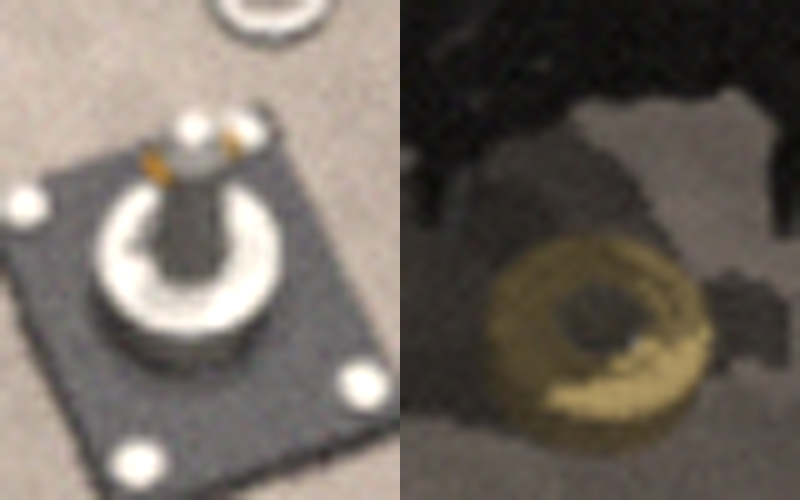

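The washer sits flat on the seat, around (317,246) in the scene view, and the wheel is untouched between the jaws. Next I'll go down and grip it.

```bash
python3 -m inch '0 0 .025 0 0 0 .05;0 0 .02 0 0 0 .05;0 0 .006 0 0 0 .05;0 0 0 0 0 0 .05;0 0 0 0 0 0 .15;0 0 0 0 0 0 .25;0 0 0 0 0 0 .4;0 0 0 0 0 0 .5;0 0 0 0 0 0 .5;0 0 0 0 0 0 .5'
```

```text
time: 10.95
tool_pos: [0.4592, 0.2019, 0.0087]
tool_rot: [0.002, -0.707, 0.707, -0.001]
contact_force: [-1.2, 0.4, 6.3]
gripper_width: 0.664
```

```bash
python3 -m inch '0 0 0 0 0 0 .55;0 0 0 0 0 0 .55'
python3 - <<'E'
from h import *
s=state();print(s["tool_pos"],s["contact_force"],s["gripper_width"])
i=grab_frame("scene")
cv2.imwrite("pics/s7.png",cv2.convertScaleAbs(crop(i,400,200,30,25,13),alpha=1.5))
E
```

```text
time: 11.12
tool_pos: [0.4592, 0.2019, 0.0087]
tool_rot: [0.002, -0.707, 0.707, -0.001]
contact_force: [-0.1, -0.5, 7.1]
gripper_width: 0.661
[0.45918298 0.20190214 0.00872352] [-0.10461517 -0.4700167   7.12100975] 0.6610391305570454
```

View pics/s7.png

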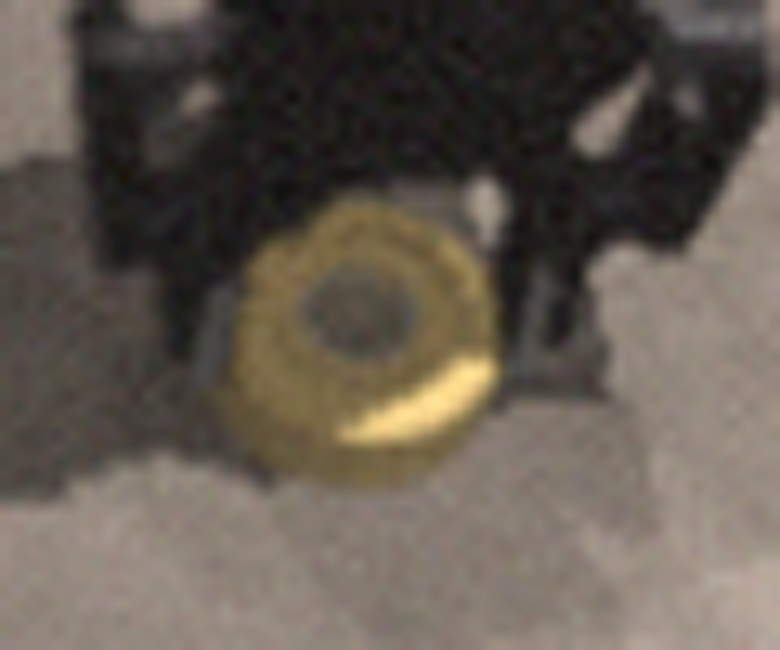

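The jaws hold the wheel by its rim, centre near crop (358,310). I'll lift it and check where it sits in the hand.

```bash
python3 -m inch '0 0 -.01 0 0 0 .75;0 0 -.03 0 0 0 .75;0 0 -.035 0 0 0 .75;0 0 -.035 0 0 0 .75;0 0 -.01 0 0 0 .75;0 0 0 0 0 0 .75;0 0 0 0 0 0 .75'
python3 - <<'E'
from h import *
i=grab_frame("scene");s=state();print(s["tool_pos"],s["tool_rot"],s["gripper_width"])
tp=s["tool_pos"];u,v=proj("scene",tp+[0,0,.013]);u,v=int(u),int(v);print(u,v)
for dx in(0,.002): print(proj("scene",[.457+dx,.2015,tp[2]+.0133])-[u-30,v-25])
cv2.imwrite("pics/s8.png",cv2.convertScaleAbs(crop(i,u,v,30,25,13),alpha=1.3))
E
```

```text
time: 11.75
tool_pos: [0.4571, 0.2014, 0.1266]
tool_rot: [0.0, -0.707, 0.707, -0.0]
contact_force: [-0.7, -0.4, -1.5]
gripper_width: 0.661
[0.45605374 0.20110075 0.12492565] [-9.79982371e-04 -7.07052043e-01  7.07160609e-01  5.66771087e-04] 0.6584258355223386
403 171
[30.98517906 25.66991681]
[31.09720491 26.3133131 ]
```

View pics/s8.png

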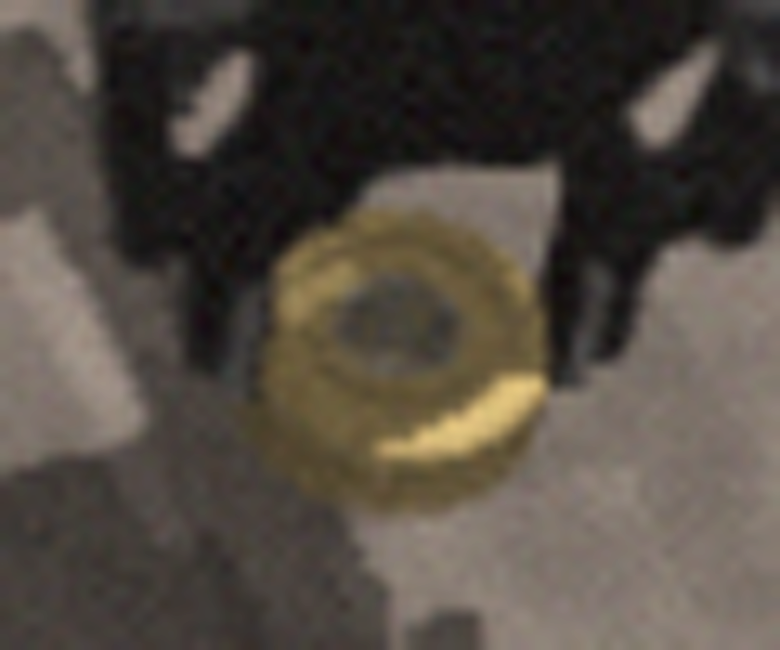

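The wheel is held level with its bore at crop (398,322), within about 1 mm of the tool centre. I'll carry it to the axle.

```bash
python3 -m inch '.0308 -.0186 0 0 0 0 .75;.0308 -.0186 0 0 0 0 .75;.0308 -.0186 0 0 0 0 .75;.0308 -.0186 0 0 0 0 .75;.0308 -.0186 0 0 0 0 .75;.0308 -.0187 0 0 0 0 .75;.0306 -.0188 0 0 0 0 .75;0 0 .008 0 0 0 .75;0 0 0 0 0 0 .75;0 0 0 0 0 0 .75'
python3 - <<'E'
from h import *
i=grab_frame("scene");s=state();print(s["tool_pos"],s["tool_rot"],s["gripper_width"])
cv2.imwrite("pics/s9.png",cv2.convertScaleAbs(crop(i,320,228,30,25,13),alpha=1.9))
E
```

```text
time: 12.63
tool_pos: [0.5853, -0.0136, 0.1149]
tool_rot: [-0.002, -0.707, 0.707, 0.003]
contact_force: [0.3, -0.2, -0.9]
gripper_width: 0.66
[ 0.58569794 -0.01309968  0.11586312] [ 0.00125689  0.70724031 -0.7069693  -0.00199272] 0.6628697379220415
```

View pics/s9.png

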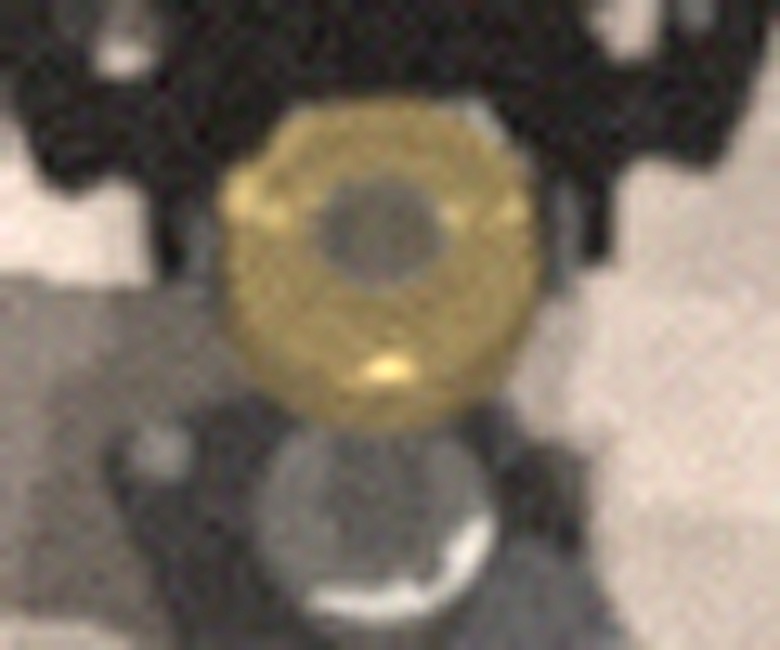

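The wheel (crop x≈380) is over the axle and washer (x≈376). I'll go down feeling the forces.

```bash
python3 -m inch '0 0 .005 0 0 0 .75;0 0 .005 0 0 0 .75;0 0 .003 0 0 0 .75;0 0 0 0 0 0 .75;0 0 0 0 0 0 .75'
python3 -m inch '0 0 .002 0 0 0 .75;0 0 .002 0 0 0 .75;0 0 0 0 0 0 .75'
python3 -m inch '0 0 .002 0 0 0 .75;0 0 .002 0 0 0 .75;0 0 0 0 0 0 .75'
```

```text
time: 13.1
tool_pos: [0.5872, -0.0136, 0.105]
tool_rot: [0.0, 0.707, -0.707, -0.0]
contact_force: [0.2, -0.3, -0.9]
gripper_width: 0.662
time: 13.35
tool_pos: [0.5874, -0.014, 0.101]
tool_rot: [-0.0, -0.707, 0.707, 0.0]
contact_force: [-0.6, -0.5, -0.1]
gripper_width: 0.666
time: 13.6
tool_pos: [0.5879, -0.014, 0.0972]
tool_rot: [0.0, -0.707, 0.707, -0.0]
contact_force: [0.4, 0.0, -0.0]
gripper_width: 0.665
```

```bash
python3 -m inch '0 0 .002 0 0 0 .75;0 0 .002 0 0 0 .75;0 0 0 0 0 0 .75'
python3 -m inch '0 0 .002 0 0 0 .75;0 0 .002 0 0 0 .75;0 0 0 0 0 0 .75'
python3 -m inch '0 0 .003 0 0 0 .75;0 0 .003 0 0 0 .75;0 0 0 0 0 0 .75'
```

```text
time: 13.85
tool_pos: [0.5885, -0.0139, 0.094]
tool_rot: [0.001, -0.707, 0.707, -0.001]
contact_force: [2.2, 0.2, 1.8]
gripper_width: 0.663
time: 14.1
tool_pos: [0.5896, -0.0138, 0.0913]
tool_rot: [0.002, -0.707, 0.707, -0.002]
contact_force: [4.0, 2.3, 2.2]
gripper_width: 0.661
time: 14.35
tool_pos: [0.5891, -0.0136, 0.0837]
tool_rot: [0.002, -0.707, 0.707, -0.001]
contact_force: [7.2, 1.8, -2.3]
gripper_width: 0.66
```

```bash
python3 -m inch '-.0003 -.0015 0 0 0 0 .75;0 0 .003 0 0 0 .75;0 0 0 0 0 0 .75'
python3 -m inch '0 0 .003 0 0 0 .75;0 0 .003 0 0 0 .75;0 0 0 0 0 0 .75'
```

```text
time: 14.6
tool_pos: [0.5895, -0.0135, 0.0798]
tool_rot: [0.001, -0.707, 0.707, -0.0]
contact_force: [5.9, 1.8, -1.4]
gripper_width: 0.664
time: 14.85
tool_pos: [0.5892, -0.0136, 0.0736]
tool_rot: [0.0, -0.707, 0.707, -0.0]
contact_force: [6.3, 0.8, -2.0]
gripper_width: 0.659
```

```bash
python3 -m inch '0 -.001 .003 0 0 0 .75;0 0 .004 0 0 0 .75;0 0 0 0 0 0 .75'
python3 -m inch '0 0 .004 0 0 0 .75;0 0 .004 0 0 0 .75;0 0 0 0 0 0 .75'
```

```text
time: 15.1
tool_pos: [0.5885, -0.0138, 0.065]
tool_rot: [-0.001, -0.707, 0.707, 0.001]
contact_force: [1.3, 1.1, -0.8]
gripper_width: 0.66
time: 15.35
tool_pos: [0.5886, -0.0137, 0.0574]
tool_rot: [-0.001, -0.707, 0.707, 0.001]
contact_force: [0.7, -0.2, -0.8]
gripper_width: 0.665
```

Lateral force is gone; on to home, expected around TCP z 0.0467.

```bash
python3 -m inch '0 0 .004 0 0 0 .75;0 0 .004 0 0 0 .75;0 0 0 0 0 0 .75'
python3 -m inch '0 0 .0015 0 0 0 .75;0 0 .0015 0 0 0 .75;0 0 0 0 0 0 .75'
python3 -m inch '0 0 .0015 0 0 0 .75;0 0 .0015 0 0 0 .75;0 0 0 0 0 0 .75'
```

```text
time: 15.6
tool_pos: [0.5892, -0.0137, 0.05]
tool_rot: [-0.001, -0.707, 0.707, 0.001]
contact_force: [-0.7, -0.5, -0.6]
gripper_width: 0.662
time: 15.85
tool_pos: [0.5899, -0.0138, 0.048]
tool_rot: [-0.0, -0.707, 0.707, 0.0]
contact_force: [0.3, -0.4, -0.1]
gripper_width: 0.659
time: 16.1
tool_pos: [0.5906, -0.0138, 0.0468]
tool_rot: [0.0, -0.707, 0.707, -0.0]
contact_force: [-3.9, 0.5, 6.2]
gripper_width: 0.66
```

```bash
python3 -m inch '0 0 .0015 0 0 0 .75;0 0 0 0 0 0 .75'
python3 -m inch '0 0 -.003 0 0 0 .2;0 0 0 0 0 0 .1;0 0 0 0 0 0 0;0 0 0 0 0 0 0;0 0 -.02 0 0 0 0;0 0 -.035 0 0 0 0;0 0 -.035 0 0 0 0;0 0 0 0 0 0 0'
```

```text
time: 16.27
tool_pos: [0.5908, -0.0138, 0.0467]
tool_rot: [0.0, -0.707, 0.707, -0.0]
contact_force: [-6.5, 0.4, 12.7]
gripper_width: 0.659
time: 16.93
tool_pos: [0.5947, -0.0144, 0.145]
tool_rot: [0.004, -0.707, 0.707, -0.005]
contact_force: [0.4, -0.2, 2.3]
gripper_width: 0.997
```

```bash
python3 -m inch '.0342 .01725 0 0 0 0 0;.0342 .01725 0 0 0 0 0;.0342 .01725 0 0 0 0 0;.0342 .01725 0 0 0 0 .1;.0342 .01725 0 0 0 0 .2;.0342 .01725 0 0 0 0 .3;.0342 .01725 0 0 0 0 .35;.0341 .01725 0 0 0 0 .35;0 0 .035 0 0 0 .35;0 0 .035 0 0 0 .35'
python3 -m inch '0 0 .02 0 0 0 .35;0 0 0 0 0 0 .35;0 0 0 0 0 0 .35'
python3 - <<'E'
from h import *
s=state();print(s["tool_pos"],s["gripper_width"])
i=grab_frame("scene")
cv2.imwrite("pics/s10.png",cv2.convertScaleAbs(np.hstack([crop(i,320,242,20,25,10),crop(i,213,200,20,25,10)]),alpha=1.6))
E
```

```text
time: 17.77
tool_pos: [0.453, -0.2912, 0.0688]
tool_rot: [0.0, -0.706, 0.709, -0.004]
contact_force: [0.4, 0.7, -1.0]
gripper_width: 0.655
time: 18.02
tool_pos: [0.4511, -0.2865, 0.0454]
tool_rot: [-0.0, -0.707, 0.707, 0.002]
contact_force: [0.5, 0.4, -0.1]
gripper_width: 0.648
[ 0.45107034 -0.28649418  0.04537758] 0.6480032013065826
```

View pics/s10.png

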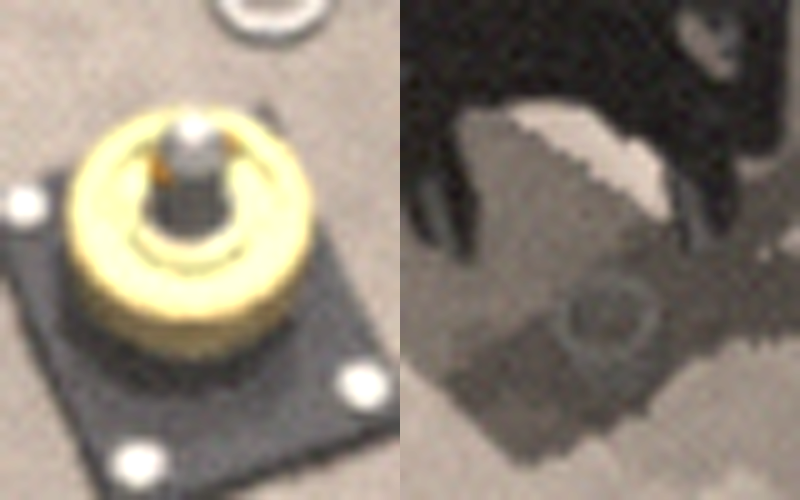

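The wheel is home and flat, and the collar, at right crop (608,315), is under the jaws. I'll go down and grip it.

```bash
python3 -m inch '0 0 .02 0 0 0 .35;0 0 .015 0 0 0 .35;0 0 .006 0 0 0 .35;0 0 0 0 0 0 .35;0 0 0 0 0 0 .45;0 0 0 0 0 0 .55;0 0 0 0 0 0 .65;0 0 0 0 0 0 .75;0 0 0 0 0 0 .8;0 0 0 0 0 0 .8'
python3 -m inch '0 0 0 0 0 0 .8;0 0 0 0 0 0 .8'
python3 - <<'E'
from h import *
s=state();print(s["tool_pos"],s["contact_force"],s["gripper_width"])
i=grab_frame("scene")
cv2.imwrite("pics/s11.png",cv2.convertScaleAbs(crop(i,213,200,25,25,12),alpha=1.9))
E
```

```text
time: 18.9
tool_pos: [0.4532, -0.2881, 0.0077]
tool_rot: [0.0, -0.707, 0.707, -0.001]
contact_force: [-0.9, 1.1, 6.1]
gripper_width: 0.308
time: 19.07
tool_pos: [0.4532, -0.2881, 0.0077]
tool_rot: [0.0, -0.707, 0.707, -0.001]
contact_force: [-1.0, 2.3, 6.2]
gripper_width: 0.309
[ 0.45316676 -0.28809062  0.00770867] [-1.00198352  2.25151873  6.23278039] 0.30906753723301084
```

View pics/s11.png

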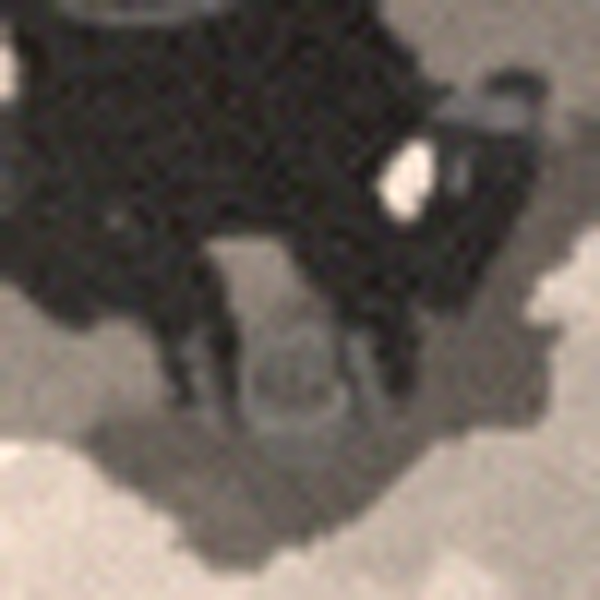

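```bash
python3 -m inch '0 0 -.01 0 0 0 .85;0 0 -.03 0 0 0 .85;0 0 -.035 0 0 0 .85;0 0 -.035 0 0 0 .85;0 0 -.01 0 0 0 .85;0 0 0 0 0 0 .85;0 0 0 0 0 0 .85;0 0 0 0 0 0 .85'
python3 - <<'E'
from h import *
i=grab_frame("scene");s=state();print(s["tool_pos"],s["tool_rot"],s["gripper_width"])
tp=s["tool_pos"];u,v=proj("scene",tp+[0,0,.008]);u,v=int(u),int(v);print(u,v,proj("scene",tp+[0,0,.0083])-[u-25,v-25])
cv2.imwrite("pics/s12.png",cv2.convertScaleAbs(crop(i,u,v,25,25,12),alpha=1.9))
E
```

```text
time: 19.78
tool_pos: [0.4509, -0.2863, 0.1237]
tool_rot: [-0.0, -0.707, 0.707, 0.002]
contact_force: [-0.4, 0.3, -1.4]
gripper_width: 0.311
[ 0.45067901 -0.28612013  0.12316514] [-1.81057500e-04 -7.06999344e-01  7.07210524e-01  2.27374063e-03] 0.31339638653855195
205 178 [25.66636695 25.78485098]
```

View pics/s12.png

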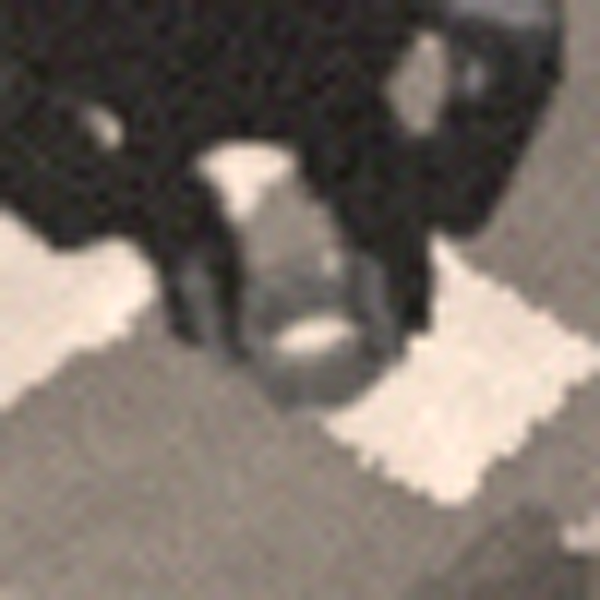

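The collar is held upright, with its top centre at about crop (315,310) against a predicted (314,315). I'll carry it to the axle.

```bash
python3 -m inch '-.03405 -.0172 0 0 0 0 .85;-.03405 -.0172 0 0 0 0 .85;-.03405 -.0172 0 0 0 0 .85;-.03405 -.0172 0 0 0 0 .85;-.03405 -.0172 0 0 0 0 .85;-.03405 -.0172 0 0 0 0 .85;-.03405 -.0172 0 0 0 0 .85;-.03405 -.0172 0 0 0 0 .85;0 0 0 0 0 0 .85;0 0 0 0 0 0 .85'
python3 -m inch '0 0 .004 0 0 0 .85;0 0 0 0 0 0 .85;0 0 0 0 0 0 .85'
python3 - <<'E'
from h import *
i=grab_frame("scene");s=state();print(s["tool_pos"],s["tool_rot"],s["gripper_width"])
cv2.imwrite("pics/s13.png",cv2.convertScaleAbs(crop(i,320,228,25,25,12),alpha=1.9))
E
```

```text
time: 20.67
tool_pos: [0.5888, -0.0129, 0.1232]
tool_rot: [0.001, 0.708, -0.706, -0.002]
contact_force: [-0.5, -1.7, -0.3]
gripper_width: 0.308
time: 20.92
tool_pos: [0.5886, -0.0159, 0.1205]
tool_rot: [-0.001, -0.706, 0.708, 0.001]
contact_force: [-1.1, -1.1, -0.1]
gripper_width: 0.312
[ 0.58892523 -0.01595447  0.12103611] [-4.44251880e-04 -7.06386195e-01  7.07826307e-01  5.14755919e-04] 0.3150749787355398
```

View pics/s13.png

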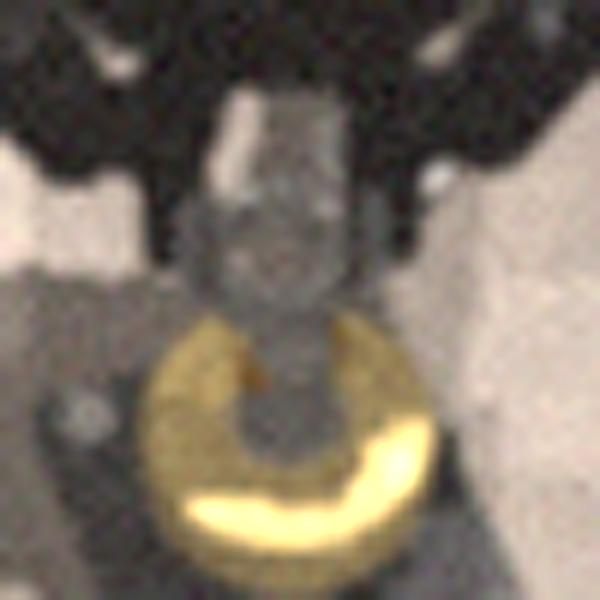

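The collar (crop x≈281) sits about 1.5 mm to the left of the axle (x≈289), which matches tool y = -0.0159. I'll correct by 2 mm.

```bash
python3 -m inch '-.002 0 .004 0 0 0 .85;0 0 .004 0 0 0 .85;0 0 0 0 0 0 .85;0 0 0 0 0 0 .85'
python3 - <<'E'
from h import *
i=grab_frame("scene");s=state();print(s["tool_pos"],s["tool_rot"],s["gripper_width"])
cv2.imwrite("pics/s14.png",cv2.convertScaleAbs(crop(i,320,228,25,25,12),alpha=1.9))
E
```

```text
time: 21.3
tool_pos: [0.5893, -0.013, 0.1133]
tool_rot: [-0.0, -0.707, 0.707, 0.0]
contact_force: [-1.3, 0.6, -1.3]
gripper_width: 0.308
[ 0.58951675 -0.0129659   0.1136048 ] [-1.01519571e-04 -7.06959590e-01  7.07253919e-01  1.49043324e-04] 0.3105067120335904
```

View pics/s14.png

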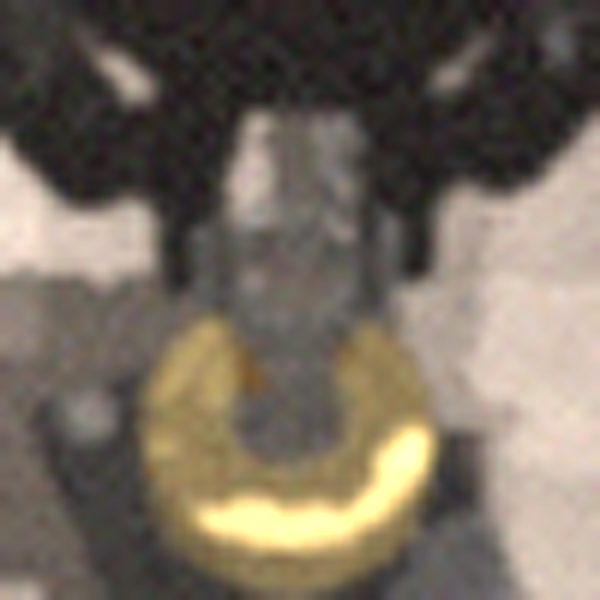

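Aligned to within a millimetre now (collar at about 293, axle at about 291). I'll take off 0.8 mm and go down.

```bash
python3 -m inch '.0008 0 .004 0 0 0 .85;0 0 .004 0 0 0 .85;0 0 .003 0 0 0 .85;0 0 0 0 0 0 .85;0 0 0 0 0 0 .85'
python3 -m inch '0 0 .002 0 0 0 .85;0 0 .002 0 0 0 .85;0 0 0 0 0 0 .85'
python3 -m inch '0 0 .002 0 0 0 .85;0 0 .002 0 0 0 .85;0 0 0 0 0 0 .85'
```

```text
time: 21.77
tool_pos: [0.5894, -0.0136, 0.1023]
tool_rot: [-0.0, -0.707, 0.707, 0.0]
contact_force: [0.8, 0.8, -0.3]
gripper_width: 0.313
time: 22.02
tool_pos: [0.5895, -0.0136, 0.0984]
tool_rot: [-0.0, -0.707, 0.707, 0.0]
contact_force: [-0.3, -0.4, -1.0]
gripper_width: 0.311
time: 22.27
tool_pos: [0.5894, -0.0136, 0.0942]
tool_rot: [-0.0, -0.707, 0.707, 0.0]
contact_force: [0.3, -0.5, -0.4]
gripper_width: 0.311
```

```bash
python3 -m inch '0 0 .002 0 0 0 .85;0 0 .002 0 0 0 .85;0 0 0 0 0 0 .85'
python3 -m inch '0 0 .002 0 0 0 .85;0 0 .002 0 0 0 .85;0 0 0 0 0 0 .85'
python3 -m inch '0 0 .003 0 0 0 .85;0 0 .003 0 0 0 .85;0 0 0 0 0 0 .85'
```

```text
time: 22.52
tool_pos: [0.59, -0.0134, 0.0923]
tool_rot: [0.0, -0.707, 0.707, 0.0]
contact_force: [-3.6, 1.5, 7.5]
gripper_width: 0.309
time: 22.77
tool_pos: [0.5893, -0.0136, 0.0875]
tool_rot: [-0.0, -0.707, 0.707, 0.0]
contact_force: [-2.3, 0.3, 1.7]
gripper_width: 0.312
time: 23.02
tool_pos: [0.5887, -0.0135, 0.0797]
tool_rot: [-0.001, -0.707, 0.707, 0.001]
contact_force: [-2.5, 0.6, -2.0]
gripper_width: 0.31
```

Past the catches' ramp. A small shift in -x relieves the side force, then on to home, expected near 0.0677.

```bash
python3 -m inch '0 .0008 .003 0 0 0 .85;0 0 .003 0 0 0 .85;0 0 0 0 0 0 .85'
python3 -m inch '0 0 .002 0 0 0 .85;0 0 .002 0 0 0 .85;0 0 0 0 0 0 .85'
python3 -m inch '0 0 .0015 0 0 0 .85;0 0 .0015 0 0 0 .85;0 0 0 0 0 0 .85'
```

```text
time: 23.27
tool_pos: [0.5888, -0.0135, 0.0733]
tool_rot: [0.0, -0.707, 0.707, -0.0]
contact_force: [2.2, -0.1, -7.1]
gripper_width: 0.312
time: 23.52
tool_pos: [0.5889, -0.0137, 0.0704]
tool_rot: [-0.0, -0.707, 0.707, -0.0]
contact_force: [-0.1, -0.7, 0.1]
gripper_width: 0.308
time: 23.77
tool_pos: [0.5891, -0.0138, 0.0678]
tool_rot: [0.0, -0.707, 0.707, -0.0]
contact_force: [0.9, -0.5, -0.8]
gripper_width: 0.309
```

```bash
python3 -m inch '0 0 .0015 0 0 0 .85;0 0 0 0 0 0 .85'
python3 -m inch '0 0 .0015 0 0 0 .85;0 0 0 0 0 0 .85'
python3 -m inch '0 0 .001 0 0 0 .85;0 0 0 0 0 0 .85'
```

```text
time: 23.93
tool_pos: [0.5896, -0.0138, 0.0677]
tool_rot: [0.0, -0.707, 0.707, -0.001]
contact_force: [-1.3, -0.8, 5.5]
gripper_width: 0.309
time: 24.1
tool_pos: [0.5898, -0.0138, 0.0677]
tool_rot: [0.0, -0.707, 0.707, -0.0]
contact_force: [-6.1, 0.3, 11.9]
gripper_width: 0.313
time: 24.27
tool_pos: [0.5899, -0.0138, 0.0676]
tool_rot: [-0.0, 0.707, -0.707, 0.0]
contact_force: [-7.5, 0.3, 17.1]
gripper_width: 0.308
```

The collar stopped firmly at 0.0677, the predicted height. I'll release, go up and away, and inspect.

```bash
python3 -m inch '0 0 -.004 0 0 0 .5;0 0 0 0 0 0 .4;0 0 0 0 0 0 .35;0 0 0 0 0 0 .3;0 0 -.02 0 0 0 .2;0 0 -.035 0 0 0 .2;0 0 -.035 0 0 0 .2;0 0 -.03 0 0 0 .2;0 .03 0 0 0 0 .2;0 .03 0 0 0 0 .2'
python3 -m inch '.03 .02 0 0 0 0 .2;.03 .02 0 0 0 0 .2;.035 .01 0 0 0 0 .2;.035 0 0 0 0 0 .2;.035 0 0 0 0 0 .2;.035 0 0 0 0 0 .2;0 0 0 0 0 0 .2;0 0 0 0 0 0 .2'
python3 - <<'E'
from h import *
i=grab_frame("scene");t=grab_frame("top")
cv2.imwrite("pics/f1.png",np.hstack([cv2.convertScaleAbs(crop(i,320,238,20,25,10),alpha=1.4),crop(t,332,246,20,25,10)]))
cv2.imwrite("pics/f2.png",i)
for z,n in((.068,"collarmid"),(.076,"ctop"),(.06,"wtop")): print(n,proj("scene",[.5878,-.0138,z])-[300,213],proj("top",[.5872,-.011,z])-[312,221])
E
```

```text
time: 25.1
tool_pos: [0.5305, -0.014, 0.1908]
tool_rot: [-0.002, 0.707, -0.707, 0.002]
contact_force: [-0.8, -0.9, 0.6]
gripper_width: 0.803
time: 25.77
tool_pos: [0.4784, -0.2149, 0.1872]
tool_rot: [0.0, -0.706, 0.708, 0.001]
contact_force: [0.2, -0.1, -0.0]
gripper_width: 0.803
collarmid [19.15436487 22.43676022] [19.2428748  23.46286664]
ctop [19.1694211  20.73110537] [19.28274408 23.10782274]
wtop [19.13947468 24.12383405] [19.20352413 23.81328533]
```

View pics/f1.png

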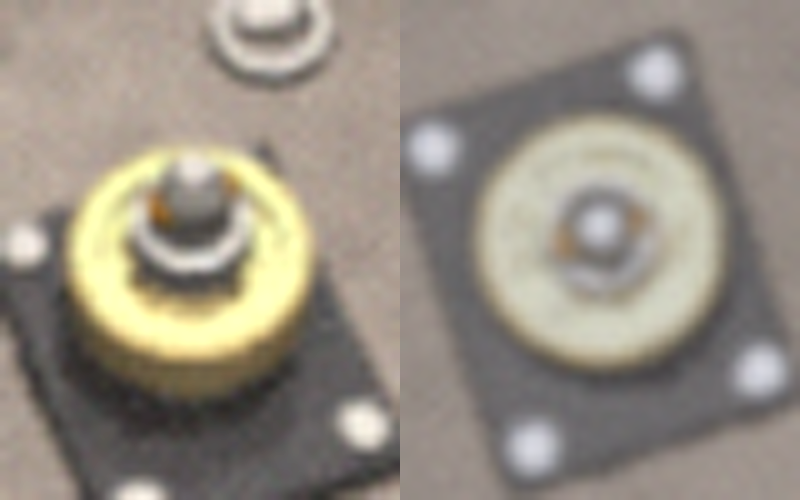

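View pics/f2.png

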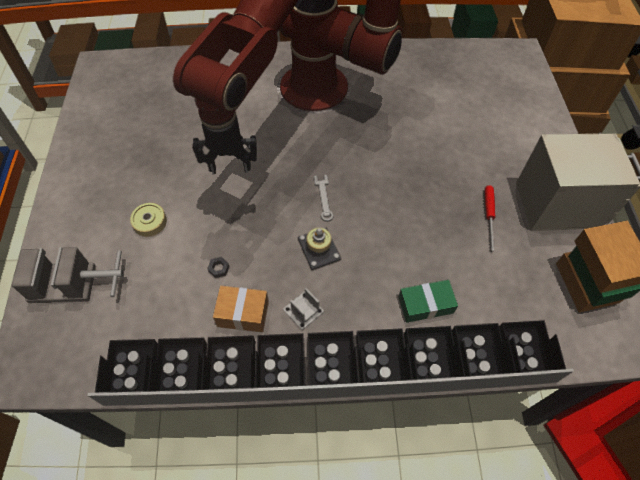

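The collar's top face is at crop (190,215), against (192,207) predicted for home height. It's concentric with the wheel, the brass catches show above it, and the bystanders are where they started.

Run:
```python
from plant import *
s=state();print(s["time"],s["contact_force"],abs(s["joint_vel"]).max())
print(job_done())
```

```text
25.8667 [-0.02110021 -0.15695248  0.5917008 ] 0.0203892925943023
the job is handed in; nothing more can be done
None
```

I put the washer, wheel and collar on the axle in that order, pushing each past the catches to home before the next. I handed the job in at about 25.9 s with the arm well clear; it gave no verdict.

- **Seating:** each ring stopped firmly at its predicted height: TCP z 0.0332, 0.0467 and 0.0677 m, each under a push of 12–17 N.
- **Last pictures:** both cameras show the stack flat and concentric with the brass catches above the collar. The bystanders look unmoved by eye; I did not measure them.
- **Disagreements:**
  - The two cameras differed by about 3 mm in y. I used the scene camera, which matched the tool position.
  - The wheel sat about 2 mm off-centre in the hand. Its side force reached about 7 N on the axle until I shifted the tool about 2.5 mm in x in two steps.

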